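# Fetch the trowel from the back of a crowded hook

## Robot

A 6-joint arm with a two-finger parallel gripper is mounted at the origin on the work surface. World frame = base frame: x ahead of the robot, y to its left, z up, the work surface at z = 0. Lengths are in m, angles in degrees, forces in N, time in s.
With the tool pointing down it reaches from about 0.4 to 0.825 m from the base axis. Payload 7 kg.
Tool frame: the origin (TCP) lies at the very end of the fingers, on their centre line; the grasp point (between the pads) lies tcp_to_grasp behind it (tcp_to_grasp is the distance from the TCP to the grasp point, in m); x points along the fingers, y is the direction in which the jaws open and shut, and the axes are right-handed (so a half turn about x gives the same grasp; the last joint's range is limited). The gripper opens to 88 mm and grips with 3 to 60 N. Pads are 19 mm wide; open, the fingers measure 130 mm over their backs; the gripper's body (78 mm by 193 mm) begins 47 mm behind the grasp point.
Start: joints at [90.247, 20.546, 0.682, 0, -70.136, -16.507], TCP at [0.189, 0.648, 0.227] pointing down, gripper open.
Joint ranges: [-176.03, 176.03], [-82.01, 121.73], [-58.28, 71.71], [-173.87, 95.51], [-174.79, -0.11], [-173.66, 173.66]. Speed limits (degrees/s): [136.94, 136.94, 172.46, 180, 180, 180].

## Interface

Orientations are given as [roll, pitch, yaw] about the fixed x, y, z axes, in that order (R = Rz(yaw) Ry(pitch) Rx(roll)).
In Python, from plant import * gives the robot as it stands. The module is installed in compiled form; this text tells all that it offers.
- The arm moves only by the shell command python3 -m pendant 'ROWS'. ROWS is JSON, a list of rows, each an object with "claw": the finger opening in mm, from 0 to 87.6; "linear": the shift along the tool's x, y, z in mm, a list of three; "twist": the turn about the tool's x in rad. In form: [{"claw": claw, "linear": [tx, ty, tz], "twist": twist}, ...]. A call has exactly 10 rows; each row shifts and turns the commanded pose from where the row before left it, along the tool's axes as they then stand; what a row does not reach is not made up. A row lasts 1/12 s, in which the tool goes at most 41.7 mm and 7.16 degrees, less where a joint would pass 70% of its speed; a pose out of reach is approached as far as the arm can. A call with a gripper value outside its range is refused whole. The fingers move at their own pace and stop on an object; the grip force is fixed at half the most. Time passes only in rows, so rows that do not move let the fingers close, or fill a call up. It gives the time, the measured TCP pose, the force and the opening at its end, in the units of the state.
- get_obs(): the state, without advancing time (a new reading comes with each control period).
- snapshot(name): name is "scene" or "top" or "wrist"; returns (picture, depth): 384x512x3 uint8, red, green, blue; 384x512 float32, m along the optical axis (not along the pixel's ray), 0 where there is no reading.
- camera_params(name): a dict with "fx", "fy", "cx", "cy" (pixels), "rvec" (rotation vector, rad) and "tvec" (3), from world to camera coordinates, as OpenCV has them. Camera axes: x right, y down, z forward; pixel columns grow to the right and rows downward; lengths in m; the calibration is good to about 2 mm. A picture is of the moment at which its call begins: read the wrist's pose just before it. camera_params takes no time and is no camera call; for the wrist camera it gives the pose at the moment of the call.
- close_job(): hands the job in, once; it reports no verdict.
Trained networks look in the newest picture that a camera, given by its name, has taken for a name from the list of things; names that differ only in an ending like _2 or _b are one class to them, and where a whole thing is asked for, a point or a joint stands for the part that bears it (a point fixed in the world has none). Each returns a list of dicts, best first, with "confidence" (0 to 1); they miss things now and then, are a little off and sometimes report something else, mostly with a low value. They report only what shows in the picture. A call takes as long as a camera call. They do not tell look-alikes from the thing itself.
- boxes_of(camera, target): "xy" ([column, row] in pixels, amid what is visible of it).
The state is a dict: "clock": time; "joint_pos": joint angles; "qvel": joint speeds; "tau": joint torques, N m; "tool_pos": TCP position; "orientation": TCP orientation; "force": force on the tool from outside, world axes, zero at the start; "moment": the same for the moment, N m; "opening": finger opening in m.
Only numpy, scipy, OpenCV 4.12 (cv2) and the standard library are available. Lean on these libraries where they do the work, as an engineer would, in place of code of your own. Each camera call takes 0.05 s, during which the arm holds its last target. There are 200 camera calls.

## Task

The trowel hangs at the back of the crowded hook, behind the flat brush and the hand fork. Move those two, one at a time, to the spare hook so that both hang there freely, then take the trowel off and stand it blade down, as deep as it goes, in the slot of the steel tool tin. Let no tool fall and leave the other things on the ledge where they stand.

Things in the scene. Friction and masses are not known exactly. Their poses are not given: they have to be found in the camera images.
- trowel_eye (a point): Trowel, 157 mm long, about 130 g, nearest the post. Flat wooden D-grip 46 wide (y), 52 high, 10 thick (x) round an eye 30 x 36 high; neck; pointed flat blade 75 long, 44 wide (y), 5 thick (x). Point: eye's centre, 26 below the top, 131 above the lower end; z up. Hung by the eye's top edge, point then 14 below the bar's axis. Grip from above over the frame's two sides, across y.
- brush_eye (a point): Flat brush, about 120 g: D-grip, metal ferrule 56 mm wide, 16 thick, square block of bristles. Hangs in front of the trowel, in the middle or foremost (brush and fork may swap), tools about 44 apart. Same grip, length and axes as the trowel; point: centre of the eye, 131 above its lower end. 
- fork_eye (a point): Hand fork, about 130 g: D-grip, crossbar 56 mm wide, three straight steel tines. Hangs in front of the trowel, in the middle or foremost. Same grip, length and axes as the trowel; point: centre of the eye, 131 above its lower end. 
- full_bar (a point): Crowded hook, left or right: fixed post with a level round bar, 8 mm thick, 250 above the ledge, 150 long towards the robot, then an upturned tip 12 longer, its end 14 above the bar's axis. Point: on the bar's axis, 75 from the post's axis; x runs along the bar to the post, z up; the tip ends at x = -91. To pass the tip, raise a tool 19 from where it hangs (5 either way passes).
- spare_bar (a point): Spare hook, empty, same shape and size as the crowded hook. Point: on the bar's axis, 250 mm above the ledge, 75 from the post's axis; x runs along the bar to the post, z up; the tip ends at x = -91. A tool passes the tip with its eye's centre 5 above the bar's axis (5 either way) and hangs with it 14 below. The post ends 10 above the bar's axis.
- slot (a point): Steel tool tin at the left or right of the ledge: fixed box 90 x 130 mm, 90 high, with one straight slot in its top, 61 long (y) by 17 wide (x), 86 deep, sides vertical. Point: centre of the slot's mouth, on top of the tin; z up. With the trowel's tip on the slot's floor its eye is 45 above this point.
- pail: Bystander: blue plastic pail, 154 mm across, 140 high, on the side opposite the tool tin. Origin at the centre of its underside.
- saucer: Bystander: clay saucer, 124 mm across, 22 high, between the hooks and the robot. Origin at the centre of its underside.
- pegs_tin: Bystander: round steel tin of clothes pegs, 84 mm across, pegs up to about 80 high, between the two hooks. Origin at the centre of its underside.
- jar: Bystander: open glass jar, 80 mm across, 110 high, behind the hooks. Origin at the centre of its underside.
- pot: Bystander: empty clay flowerpot, 114 mm across, 95 high, behind the hooks. Origin at the centre of its underside.
- detergent: Bystander: white detergent bottle, 72 mm across, 190 high, behind the hooks. Origin at the centre of its underside.
Not all that is in view belongs to the job. What is shaped like the part that bears brush_eye but green or yellow is not meant.

How it is judged (in metres and radians):
On the way, in this order (a step that is already met when the one before it is completed fails the run):
1. one of the two front tools (brush or fork) hangs on the spare hook, let go (((x of brush_eye in the frame of spare_bar between -0.078 and 0.07 m and y of brush_eye in the frame of spare_bar between -0.02 and 0.02 m and z of brush_eye in the frame of spare_bar between -0.024 and -0.006 m and angle between brush_eye's own z axis and vertical below 0.35 rad and contact force between brush and the fingers below 0.2 N) or (x of fork_eye in the frame of spare_bar between -0.078 and 0.07 m and y of fork_eye in the frame of spare_bar between -0.02 and 0.02 m and z of fork_eye in the frame of spare_bar between -0.024 and -0.006 m and angle between fork_eye's own z axis and vertical below 0.35 rad and contact force between fork and the fingers below 0.2 N))), for 0.2 s.
2. both brush and fork hang on the spare hook, let go, the trowel still on the crowded hook (x of brush_eye in the frame of spare_bar between -0.078 and 0.07 m and y of brush_eye in the frame of spare_bar between -0.02 and 0.02 m and z of brush_eye in the frame of spare_bar between -0.024 and -0.006 m and angle between each of brush_eye, fork_eye's own z axis and vertical below 0.35 rad and contact force between each of brush, fork and the fingers below 0.2 N and x of fork_eye in the frame of spare_bar between -0.078 and 0.07 m and y of fork_eye in the frame of spare_bar between -0.02 and 0.02 m and z of fork_eye in the frame of spare_bar between -0.024 and -0.006 m), for 0.2 s.
3. the trowel has been taken off the crowded hook (x of trowel_eye in the frame of full_bar below -0.095 m), for 0.1 s.
At the end, for the whole second after the job is handed in: Brush and fork hang still by their eyes on the spare hook (eye 6-24 mm under the bar axis, 20 mm sideways, short of the tip, tilt < 0.35 rad); the trowel stands still in the slot (eye 30-52 mm over its mouth, 25 mm across, 30 mm along, tilt < 0.25 rad); all let go (all of step 2 and x of trowel_eye in the frame of slot between -0.025 and 0.025 m and y of trowel_eye in the frame of slot between -0.03 and 0.03 m and z of trowel_eye in the frame of slot between 0.03 and 0.052 m and angle between trowel_eye's own z axis and vertical below 0.25 rad and linear speed of each of brush, fork, trowel below 0.03 m/s); the robot touches nothing.
It fails at once if a tool falls (its eye comes below 100 mm above the ledge) (height (world z) of any of brush_eye, fork_eye, trowel_eye below 0.1 m).
It fails at once if another thing on the ledge (pail, saucer, pegs tin, jar, pot or detergent) is displaced by more than 30 mm (distance of any of pail, saucer, pegs_tin, jar, pot, detergent from where it was at the start of the episode above 0.03 m).
It also fails if it takes over 69 s, if anything falls off the work surface, if the arm or the gripper's body presses on something with over 40 N, if the wrist force passes 120 N, or if a joint passes its speed limit or range.

## Working session

There is one attempt and no reset: what is moved stays moved. The work goes in short steps, Python scripts to look and compute and a shell command to move; the robot and the scene stay as the last step left them, time stands still between calls to the robot, and variables do not carry over. Pictures are saved under pics/ and viewed, about 8 in all and at most 12, crops included, and the job is handed in when it is done.

```bash
mkdir -p pics; cat > h.py <<'E'
from plant import *
import numpy as np, cv2
from scipy.spatial.transform import Rotation as Ro
def cam(n):
    p=camera_params(n); R=cv2.Rodrigues(np.array(p["rvec"],float))[0]; return p,R,np.array(p["tvec"],float).ravel()
def cloud(n,d):
    p,R,t=cam(n); v,u=np.mgrid[:d.shape[0],:d.shape[1]]
    X=np.stack([(u-p["cx"])/p["fx"]*d,(v-p["cy"])/p["fy"]*d,d],-1)
    W=(X-t)@R; W[d<=0]=np.nan; return W
def shot(n,save=None):
    c=cloud; p=cam(n); im,d=snapshot(n); W=cloud(n,d)
    if save: cv2.imwrite("pics/"+save,im[:,:,::-1])
    return im,d,W
E
python3 - <<'E'
from h import *
o=get_obs(); print(o)
for n in("scene","top"):
    im,d,W=shot(n,n+"0.png"); np.save(n+"W.npy",W)
    for t in ["trowel_eye","brush_eye","fork_eye","full_bar","spare_bar","slot","pegs_tin","pail","saucer"]:
        for b in boxes_of(n,t)[:4]:
            x,y=map(int,np.round(b["xy"])); print(n,t,x,y,round(b["confidence"],2),W[y,x].round(3))
a=cv2.imread("pics/scene0.png");b=cv2.imread("pics/top0.png")
cv2.imwrite("pics/both.png",cv2.resize(np.vstack([a,b]),(800,1200))[:600]) 
E
```

```text
{'clock': 0.0, 'joint_pos': array([ 9.02457186e+01,  2.05911223e+01,  6.34980342e-01, -2.13569516e-02,
       -7.01366682e+01, -1.65064856e+01]), 'qvel': array([-0.07087871,  0.01524624,  0.00068049,  0.03956131, -0.03501737,
       -0.13498651]), 'tau': array([-2.94898982e-04, -5.82719994e+01,  2.93051541e+01,  6.99695393e+00,
        6.97085430e-03, -1.56166111e-04]), 'tool_pos': array([0.18889224, 0.6475227 , 0.2256315 ]), 'orientation': array([  94.30175344,   89.90504239, -101.96628642]), 'force': array([ 0.27134897, -0.49292164,  1.67512007]), 'moment': array([-0.02148129,  0.01148063,  0.02192201]), 'opening': 0.08745166201384373}
scene trowel_eye 203 201 0.78 [ 0.663 -0.145  0.215]
scene brush_eye 199 187 0.7 [ 0.621 -0.151  0.215]
scene brush_eye 205 152 0.69 [ 0.411 -0.127  0.109]
scene brush_eye 197 299 0.65 [ 0.835 -0.186  0.078]
scene brush_eye 321 220 0.63 [0.662 0.149 0.07 ]
scene fork_eye 190 164 0.6 [ 0.586 -0.165  0.26 ]
scene full_bar 217 250 0.83 [ 0.705 -0.127  0.063]
scene full_bar 196 177 0.41 [ 0.627 -0.154  0.259]
scene spare_bar 321 220 0.63 [0.662 0.149 0.0
[... 211 characters left out ...]
0.77 [ 0.518 -0.025  0.005]
top trowel_eye 309 165 0.68 [ 0.657 -0.131  0.263]
top brush_eye 320 106 0.9 [ 0.825 -0.183  0.104]
top brush_eye 306 186 0.69 [ 0.61  -0.124  0.262]
top brush_eye 299 274 0.59 [ 0.405 -0.119  0.157]
top brush_eye 391 233 0.38 [ 0.496 -0.391  0.003]
top fork_eye 312 201 0.55 [ 0.577 -0.136  0.264]
top fork_eye 255 123 0.48 [ 0.799 -0.019  0.007]
top full_bar 299 170 0.91 [ 0.656 -0.122  0.153]
top spare_bar 187 182 0.78 [0.636 0.166 0.012]
top slot 110 221 0.84 [0.531 0.373 0.005]
top pegs_tin 241 178 0.96 [0.647 0.019 0.007]
top pegs_tin 254 121 0.49 [ 0.805 -0.016  0.004]
top pail 392 234 0.66 [ 0.494 -0.393  0.006]
top saucer 256 222 0.94 [ 0.527 -0.021  0.003]
```

```bash
python3 - <<'E'
import cv2,numpy as np
a=cv2.imread("pics/scene0.png");b=cv2.imread("pics/top0.png")
cv2.imwrite("pics/a1.png",cv2.resize(a,(800,600)));cv2.imwrite("pics/b1.png",cv2.resize(b[60:340,60:433],(800,600)))
E
```

```text
(no output)
```

View pics/a1.png

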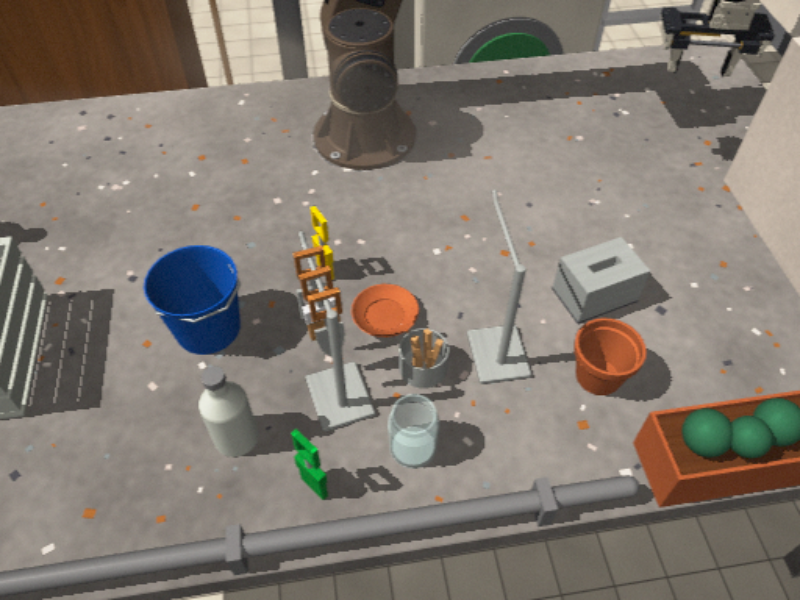

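View pics/b1.png

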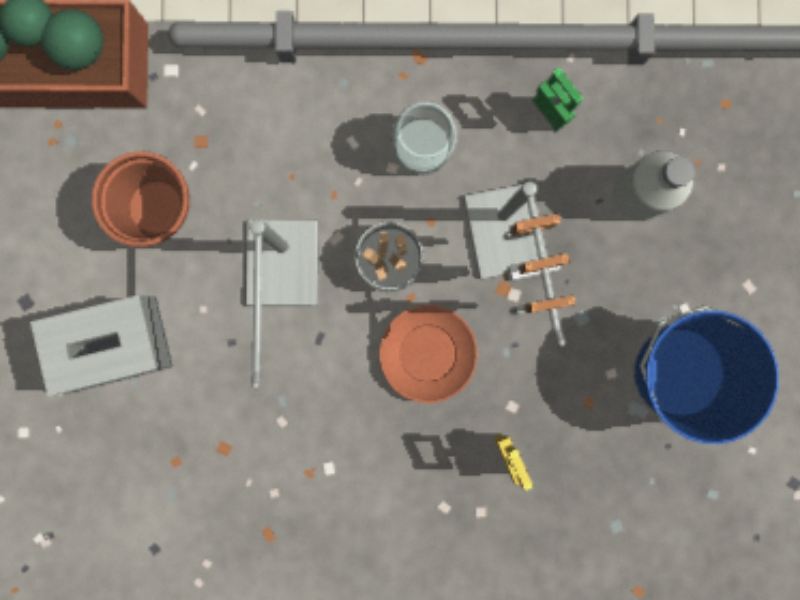

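The scene view shows the crowded hook on the right (robot's side, y<0) with three orange D-grips at about (310,258), (315,278) and (322,300). The spare hook is at (510,230) and the tin at (602,275). The possible confusions are the yellow brush in scene view (320,240) and the green one at (310,465), both standing on the ledge. The real targets are the three orange grips at (553,303), (545,263) and (537,225) in the top crop.

```bash
python3 - <<'E'
from h import *
W=np.load("topW.npy"); im=cv2.imread("pics/top0.png")
def bar(ylo,yhi,name):
    m=(W[...,2]>.235)&(W[...,2]<.285)&(W[...,1]>ylo)&(W[...,1]<yhi)&(W[...,0]>.45)&(W[...,0]<.8)
    b=im.astype(int); orange=(b[...,2]-b[...,0]>40)
    P=W[m&~orange]
    if len(P)==0: print("none");return
    vx,vy,x0,y0=cv2.fitLine(P[:,:2].astype(np.float32),cv2.DIST_HUBER,0,.01,.01).ravel()
    if vx<0: vx,vy=-vx,-vy
    s=(P[:,:2]-[x0,y0])@[vx,vy]; r=(P[:,:2]-[x0,y0])@[-vy,vx]
    print(name,len(P),"yaw",np.degrees(np.arctan2(vy,vx)),"ends",s.min(),s.max(),"res",r.std(),"zmed",np.median(P[:,2]))
    for e in(s.min(),s.max()):print((np.array([x0,y0])+e*np.array([vx,vy])).round(4))
    for q in np.linspace(s.min(),s.max(),12): 
        k=abs(s-q)<.006; print(round(q,3),P[k].mean(0).round(4),P[k][:,2].max().round(3),k.sum())
    n,l,st,c=cv2.connectedComponentsWithStats((m&orange).astype(np.uint8))
    for i in range(1,n):
        if st[i,4]>15:
            Q=W[l==i]; d=cv2.fitLine(Q[:,:2].astype(np.float32),cv2.DIST_L2,0,.01,.01).ravel()
            print("grip",c[i].round(1),st[i,4],Q.mean(0).round(4),((Q.min(0)+Q.max(0))/2).round(4),Q[:,2].max(),np.degrees(np.arctan2(d[1],d[0])))
bar(-.25,-.05,"full");bar(.1,.25,"spare")
# slot: tin top
m=(W[...,2]>.08)&(W[...,2]<.1)&(W[...,1]>.25)&(W[...,0]<.66)&(W[...,0]>.45)
n,l,st,c=cv2.connectedComponentsWithStats(m.astype(np.uint8)); i=1+st[1:,4].argmax()
P=W[l==i]; print("tin",cv2.minAreaRect(P[:,:2].astype(np.float32)*1000),P[:,2].mean())
x,y,w,h=st[i,:4]; hole=(l!=i).astype(np.uint8); cs,hi=cv2.findContours((l==i).astype(np.uint8),cv2.RETR_CCOMP,cv2.CHAIN_APPROX_NONE)
p,R,t=cam("top")
for cc,hh in zip(cs,hi[0]):
    if hh[3]>=0 and len(cc)>8:
        uv=cc[:,0].astype(float); ray=np.c_[(uv[:,0]-p["cx"])/p["fx"],(uv[:,1]-p["cy"])/p["fy"],np.ones(len(uv))]@R
        C=-R.T@t; Q=C+ray*((.09-C[2])/ray[:,2])[:,None]; print("slot",cv2.minAreaRect(Q[:,:2].astype(np.float32)*1000),len(cc))
E
```

```text
full 284 yaw 11.144701 ends -0.11011710262272949 0.0603551178048146 res 0.0071908296085550286 zmed 0.25511074883236307
[ 0.5347 -0.1552]
[ 0.702  -0.1223]
-0.11 [ 0.5378 -0.1554  0.264 ] 0.268 10
-0.095 [ 0.5504 -0.153   0.2553] 0.26 20
-0.079 [ 0.5657 -0.1504  0.2538] 0.258 20
-0.064 [ 0.5793 -0.1378  0.2542] 0.262 18
-0.048 [ 0.596  -0.1446  0.2548] 0.259 19
-0.033 [ 0.6099 -0.1391  0.2537] 0.26 16
-0.017 [ 0.626  -0.1344  0.255 ] 0.262 16
-0.002 [ 0.6421 -0.1353  0.2544] 0.258 19
0.014 [ 0.654  -0.1234  0.2513] 0.263 15
0.029 [ 0.6718 -0.1299  0.2538] 0.258 18
0.045 [ 0.6884 -0.126   0.2556] 0.264 26
0.06 [ 0.699  -0.1234  0.2587] 0.265 21
grip [310.3 163.5] 94 [ 0.6604 -0.1337  0.2618] [ 0.6602 -0.1339  0.2511] 0.266886782405763 -78.31625
grip [314.5 182. ] 96 [ 0.6191 -0.1426  0.2625] [ 0.6192 -0.1424  0.2565] 0.26812100043731346 -76.6425
grip [317.5 201.2] 87 [ 0.5767 -0.1486  0.263 ] [ 0.5761 -0.1486  0.2625] 0.26692917065953725 -79.37954
spare 311 yaw -0.53960896 ends -0.09036916424881972 0.08049411186469944 res 0.0026833407510124317 zmed 0.2546483410897357
[0.4929 0.1562]
[0.6637 0.1546]
-0.09 [0.4952 0.156  0.2642] 0.268 11
-0.075 [0.5085 0.156  0.2557] 0.259 19
-0.059 [0.524  0.1562 0.2539] 0.258 18
-0.044 [0.5393 0.1553 0.2532] 0.259 24
-0.028 [0.5547 0.1553 0.2539] 0.258 24
-0.013 [0.5701 0.1555 0.2534] 0.257 24
0.003 [0.5855 0.1555 0.2541] 0.258 24
0.018 [0.6021 0.1556 0.2545] 0.259 20
0.034 [0.6176 0.1557 0.2542] 0.258 20
0.049 [0.6328 0.1556 0.2532] 0.256 18
0.065 [0.6492 0.1541 0.2558] 0.262 23
0.08 [0.6606 0.1547 0.2607] 0.266 15
tin ((533.2885131835938, 367.22418212890625), (90.09620666503906, 132.0504150390625), 13.933828353881836) 0.09048203633244424
slot ((533.4869995117188, 366.256103515625), (21.459598541259766, 63.43856430053711), 14.017918586730957) 59
```

```bash
cat >> h.py <<'E'
def rot(o): return Ro.from_euler("xyz",o["orientation"],degrees=True).as_matrix()
def go(pos,jaw):
    "linear (mm, tool axes now; and after the twist) and twist (rad) to bring the GRASP point to pos with jaw angle (deg)"
    o=get_obs(); R=rot(o); y=R[:,1]; a=np.degrees(np.arctan2(y[1],y[0])); dt=(jaw-a+90)%180-90
    tw=np.radians(-dt) if R[2,0]<0 else np.radians(dt)
    g=o["tool_pos"]-R[:,0]*tcp_to_grasp; d=np.array(pos)-g
    R2=R@Ro.from_rotvec([tw,0,0]).as_matrix()
    print("t%.2f grasp"%o["clock"],g.round(4),"jaw %.1f"%a,"tilt",np.degrees(np.arccos(-R[2,0])).round(1),"twist %.3f"%tw,"lin before",(R.T@d*1000).round(1),"lin after",(R2.T@d*1000).round(1),"F",o["force"].round(1),"open",round(o["opening"],4),"j6",o["joint_pos"][5].round(1))
E
python3 - <<'E'
from h import *
print(tcp_to_grasp)
go([.576,-.1495,.236+.1],101.3)
E
```

```text
0.0188
t1.00 grasp [0.189  0.648  0.2454] jaw -106.3 tilt 0.0 twist -0.481 lin before [ -90.7  657.2 -594.8] lin after [ -90.7  857.8 -223.2] F [0.2 0.7 0.1] open 0.0875 j6 -16.5
```

```bash
r='{"claw":87.6,"linear":[-9,0,0],"twist":-0.0481}'
python3 -m pendant '[{"claw":87.6,"linear":[-9,0,0],"twist":-0.0481},{"claw":87.6,"linear":[-9,0,0],"twist":-0.0481},{"claw":87.6,"linear":[-9,0,0],"twist":-0.0481},{"claw":87.6,"linear":[-9,0,0],"twist":-0.0481},{"claw":87.6,"linear":[-9,0,0],"twist":-0.0481},{"claw":87.6,"linear":[-9,0,0],"twist":-0.0481},{"claw":87.6,"linear":[-9,0,0],"twist":-0.0481},{"claw":87.6,"linear":[-9,0,0],"twist":-0.0481},{"claw":87.6,"linear":[-9,0,0],"twist":-0.0481},{"claw":87.6,"linear":[-9,0,0],"twist":-0.0481}]'
for i in 1 2 3; do python3 -m pendant '[{"claw":87.6,"linear":[0,28.5,-7.4],"twist":0},{"claw":87.6,"linear":[0,28.5,-7.4],"twist":0},{"claw":87.6,"linear":[0,28.5,-7.4],"twist":0},{"claw":87.6,"linear":[0,28.5,-7.4],"twist":0},{"claw":87.6,"linear":[0,28.5,-7.4],"twist":0},{"claw":87.6,"linear":[0,28.5,-7.4],"twist":0},{"claw":87.6,"linear":[0,28.5,-7.4],"twist":0},{"claw":87.6,"linear":[0,28.5,-7.4],"twist":0},{"claw":87.6,"linear":[0,28.5,-7.4],"twist":0},{"claw":87.6,"linear":[0,28.5,-7.4],"twist":0}]'; done
python3 - <<'E'
from h import *
go([.576,-.1495,.236],101.3)
im,d,W=shot("wrist","w1.png"); np.save("w1W.npy",W)
cv2.imwrite("pics/w1b.png",cv2.resize(im[:,:,::-1],(700,525)))
m=(W[...,2]>.235)&(W[...,2]<.285)
orange=(im[...,0].astype(int)-im[...,2]>40)
n,l,st,c=cv2.connectedComponentsWithStats((m&orange).astype(np.uint8))
for i in range(1,n):
    if st[i,4]>60:
        Q=W[l==i]; Q=Q[Q[:,2]>Q[:,2].max()-.006];print(c[i].round(),st[i,4],Q.mean(0).round(4),cv2.minAreaRect(Q[:,:2].astype(np.float32)*1000))
E
```

```text
clock: 1.83
tool_pos: [0.189, 0.6479, 0.317]
orientation: [-76.8, 90.0, 114.6]
force: [-0.0, 0.7, -0.2]
opening: 0.0879
clock: 2.67
tool_pos: [0.3178, 0.3816, 0.3168]
orientation: [-119.9, 90.0, 71.4]
force: [1.4, 0.0, -0.1]
opening: 0.0878
clock: 3.5
tool_pos: [0.4461, 0.1166, 0.3169]
orientation: [-151.4, 89.9, 39.9]
force: [1.1, 0.7, -0.4]
opening: 0.088
clock: 4.33
tool_pos: [0.5746, -0.1485, 0.3167]
orientation: [-178.7, 90.0, 12.6]
force: [-0.1, 1.4, 0.4]
opening: 0.0878
t4.33 grasp [ 0.5746 -0.1485  0.3355] jaw -78.7 tilt 0.0 twist -0.000 lin before [99.5  1.3 -1.1] lin after [99.5  1.3 -1.1] F [-0.1  1.4  0.4] open 0.0878 j6 96.9
[260.  82.] 1056 [ 0.6638 -0.1374  0.26  ] ((663.770751953125, -137.403076171875), (9.9729642868042, 45.69202423095703), 11.387649536132812)
[263. 144.] 811 [ 0.6229 -0.1476  0.2599] ((622.509033203125, -147.23394775390625), (9.73326587677002, 43.51533889770508), 12.421780586242676)
[259. 199.] 750 [ 0.5806 -0.1533  0.26  ] ((580.2300415039062, -153.06581115722656), (10.222976684570312, 42.56438446044922), 8.241690635681152)
```

View pics/w1b.png

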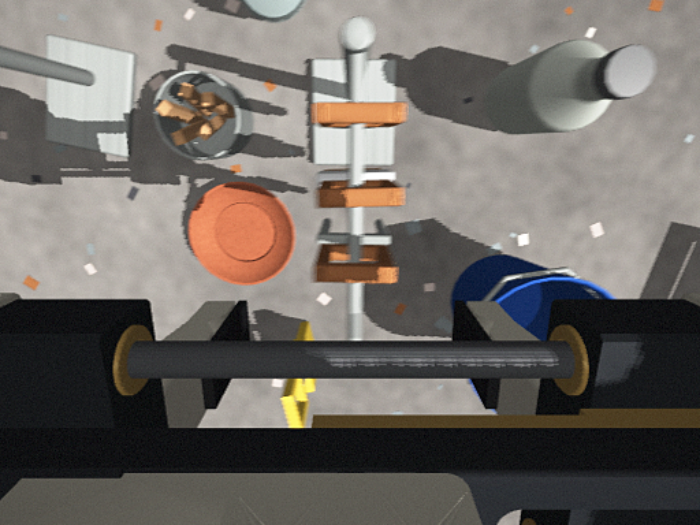

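```bash

python3 -m pendant '[{"claw":87.6,"linear":[0,1.7,-2],"twist":0},{"claw":87.6,"linear":[0,1.6,-1.9],"twist":0},{"claw":87.6,"linear":[14,0,0],"twist":0},{"claw":87.6,"linear":[14,0,0],"twist":0},{"claw":87.6,"linear":[14,0,0],"twist":0},{"claw":87.6,"linear":[14,0,0],"twist":0},{"claw":87.6,"linear":[14,0,0],"twist":0},{"claw":87.6,"linear":[14,0,0],"twist":0},{"claw":87.6,"linear":[10,0,0],"twist":0},{"claw":87.6,"linear":[5,0,0],"twist":0}]'
python3 -m pendant '[{"claw":70,"linear":[0,0,0],"twist":0},{"claw":60,"linear":[0,0,0],"twist":0},{"claw":52,"linear":[0,0,0],"twist":0},{"claw":48,"linear":[0,0,0],"twist":0},{"claw":44,"linear":[0,0,0],"twist":0},{"claw":40,"linear":[0,0,0],"twist":0},{"claw":35,"linear":[0,0,0],"twist":0},{"claw":30,"linear":[0,0,0],"twist":0},{"claw":30,"linear":[0,0,0],"twist":0},{"claw":30,"linear":[0,0,0],"twist":0}]'
python3 - <<'E'
from h import *
go([.576,-.1495,.236+.019],101.3)
im,d,W=shot("scene","s2.png")
cv2.imwrite("pics/s2b.png",cv2.resize(im[90:290,110:310,::-1],(600,600),interpolation=cv2.INTER_CUBIC))
E
```

```text
clock: 5.22
tool_pos: [0.5781, -0.1485, 0.2165]
orientation: [-23.0, 89.9, 168.3]
force: [-0.6, 0.4, -0.1]
opening: 0.0877
clock: 6.05
tool_pos: [0.5787, -0.1495, 0.2177]
orientation: [155.7, 90.0, -13.0]
force: [-1.0, 0.9, 1.9]
opening: 0.0459
t6.05 grasp [ 0.5787 -0.1495  0.2365] jaw -78.7 tilt 0.0 twist -0.000 lin before [-18.5  -0.5   2.7] lin after [-18.5  -0.5   2.7] F [-1.   0.9  1.9] open 0.0459 j6 97.1
```

View pics/s2b.png

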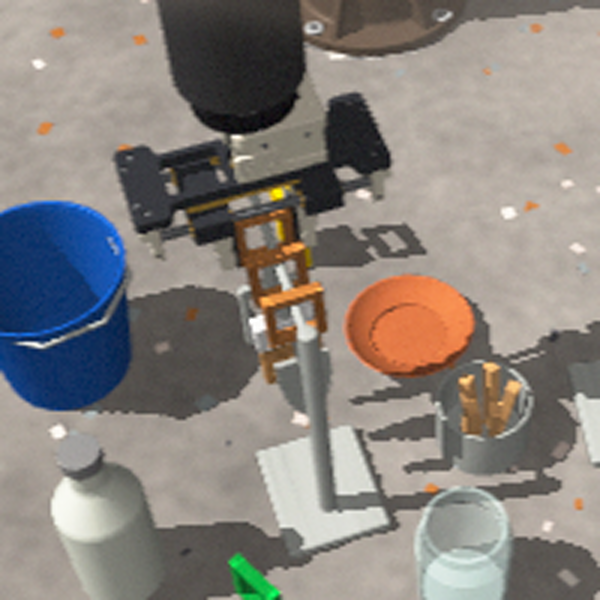

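```bash

python3 -m pendant '[{"claw":30,"linear":[-5,0,0],"twist":0},{"claw":30,"linear":[-5,0,0],"twist":0},{"claw":30,"linear":[-5,0,0],"twist":0},{"claw":30,"linear":[-4,0,0],"twist":0},{"claw":30,"linear":[0,0,0],"twist":0},{"claw":30,"linear":[0,0,2],"twist":0},{"claw":30,"linear":[0,0,6],"twist":0},{"claw":30,"linear":[0,0,8],"twist":0},{"claw":30,"linear":[0,0,10],"twist":0},{"claw":30,"linear":[0,0,10],"twist":0}]'
python3 - <<'E'
from h import *
go([.494,-.1635,.255],101.3)
im,d,W=shot("scene","s3.png")
cv2.imwrite("pics/s3b.png",cv2.resize(im[90:290,110:310,::-1],(600,600),interpolation=cv2.INTER_CUBIC))
E
```

```text
clock: 6.93
tool_pos: [0.542, -0.1567, 0.2363]
orientation: [-13.9, 90.0, 177.4]
force: [1.2, -0.1, -1.2]
opening: 0.0458
t6.93 grasp [ 0.5421 -0.1567  0.2551] jaw -78.7 tilt 0.0 twist -0.000 lin before [ 0.1 -2.7 48.5] lin after [ 0.1 -2.7 48.5] F [ 1.2 -0.1 -1.2] open 0.0458 j6 97.6
```

View pics/s3b.png

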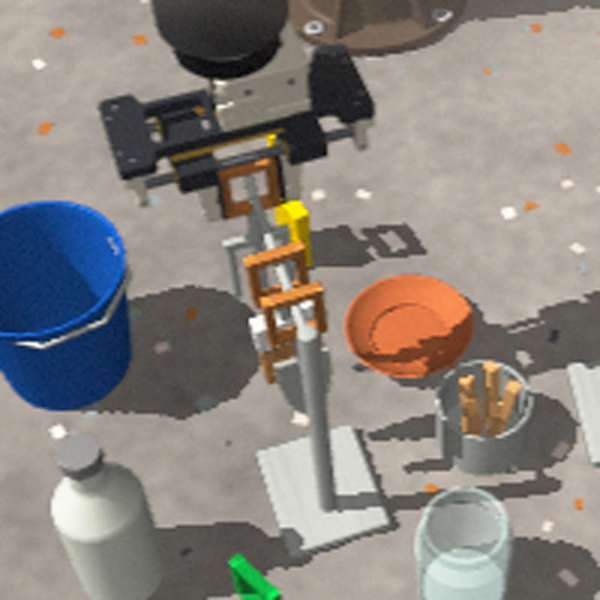

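```bash

python3 -m pendant '[{"claw":30,"linear":[0,0,10],"twist":0},{"claw":30,"linear":[0,0,10],"twist":0},{"claw":30,"linear":[0,0,10],"twist":0},{"claw":30,"linear":[0,0,10],"twist":0},{"claw":30,"linear":[0,0,8],"twist":0},{"claw":30,"linear":[-8,0,2],"twist":0},{"claw":30,"linear":[-15,0,0],"twist":0},{"claw":30,"linear":[-15,0,0],"twist":0},{"claw":30,"linear":[-15,0,0],"twist":0},{"claw":30,"linear":[-7,0,0],"twist":0}]'
python3 - <<'E'
from h import *
go([.458,.155,.315],90)
E
```

```text
clock: 7.82
tool_pos: [0.4953, -0.1666, 0.2993]
orientation: [156.6, 89.8, -12.1]
force: [0.9, 0.5, -1.6]
opening: 0.0459
t7.82 grasp [ 0.4952 -0.1665  0.3181] jaw -78.7 tilt 0.2 twist 0.197 lin before [   2.7 -322.6  -26.6] lin after [   2.7 -321.5   37.2] F [ 0.9  0.5 -1.6] open 0.0459 j6 98.3
```

```bash

python3 -m pendant '[{"claw":30,"linear":[0,0,4],"twist":0.0394},{"claw":30,"linear":[0,0,6],"twist":0.0394},{"claw":30,"linear":[0,0,6],"twist":0.0394},{"claw":30,"linear":[0,0,6],"twist":0.0394},{"claw":30,"linear":[0,0,6],"twist":0.0394},{"claw":30,"linear":[0,-10,5],"twist":0},{"claw":30,"linear":[0,-20,5],"twist":0},{"claw":30,"linear":[0,-24,0],"twist":0},{"claw":30,"linear":[0,-24,0],"twist":0},{"claw":30,"linear":[0,-24,0],"twist":0}]'
python3 -m pendant '[{"claw":30,"linear":[0,-24,0],"twist":0},{"claw":30,"linear":[0,-24,0],"twist":0},{"claw":30,"linear":[0,-24,0],"twist":0},{"claw":30,"linear":[0,-24,0],"twist":0},{"claw":30,"linear":[0,-24,0],"twist":0},{"claw":30,"linear":[0,-24,0],"twist":0},{"claw":30,"linear":[0,-24,0],"twist":0},{"claw":30,"linear":[0,-24,0],"twist":0},{"claw":30,"linear":[0,-18,0],"twist":0},{"claw":30,"linear":[0,-8,0],"twist":0}]'
python3 - <<'E'
from h import *
go([.455,.155,.255],90)
im,d,W=shot("wrist","w2.png")
m=(W[...,2]>.235)&(W[...,2]<.29)&(W[...,0]>.505)&(W[...,1]>.1)&(W[...,1]<.25)
P=W[m];print(len(P))
for q in np.arange(.49,.68,.02):
    k=abs(P[:,0]-q)<.01
    if k.sum()>5: print(q.round(2),P[k].mean(0).round(4),k.sum())
P=W[(W[...,2]>.2)&(W[...,0]<.505)&(W[...,1]>.1)&(W[...,1]<.22)]; print(len(P))
E
```

```text
clock: 8.65
tool_pos: [0.4562, -0.0661, 0.2967]
orientation: [-152.0, 90.0, 28.0]
force: [0.4, 0.3, -1.6]
opening: 0.0458
clock: 9.48
tool_pos: [0.4562, 0.1529, 0.2965]
orientation: [-95.0, 90.0, 85.2]
force: [0.2, 0.7, -2.3]
opening: 0.0458
t9.48 grasp [0.4562 0.1529 0.3153] jaw -89.8 tilt 0.0 twist 0.003 lin before [60.3 -2.1  1.2] lin after [60.3 -2.1  1.2] F [ 0.2  0.7 -2.3] open 0.0458 j6 48.2
1811
0.51 [0.5125 0.1566 0.2526] 280
0.53 [0.5302 0.1566 0.2522] 369
0.55 [0.5502 0.1563 0.252 ] 427
0.57 [0.5701 0.1562 0.2522] 457
0.59 [0.5858 0.1563 0.2522] 278
72496
```

```bash

python3 -m pendant '[{"claw":30,"linear":[6,-3,0],"twist":0},{"claw":30,"linear":[9,0,0],"twist":0},{"claw":30,"linear":[10,0,0],"twist":0},{"claw":30,"linear":[10,0,0],"twist":0},{"claw":30,"linear":[10,0,0],"twist":0},{"claw":30,"linear":[10,0,0],"twist":0},{"claw":30,"linear":[5,0,0],"twist":0},{"claw":30,"linear":[0,0,-3],"twist":0},{"claw":30,"linear":[0,0,-8],"twist":0},{"claw":30,"linear":[0,0,-10],"twist":0}]'
python3 -m pendant '[{"claw":30,"linear":[0,0,-10],"twist":0},{"claw":30,"linear":[0,0,-10],"twist":0},{"claw":30,"linear":[0,0,-12],"twist":0},{"claw":30,"linear":[0,0,-12],"twist":0},{"claw":30,"linear":[0,0,-12],"twist":0},{"claw":30,"linear":[0,0,-12],"twist":0},{"claw":30,"linear":[0,0,-12],"twist":0},{"claw":30,"linear":[0,0,-12],"twist":0},{"claw":30,"linear":[0,0,-12],"twist":0},{"claw":30,"linear":[0,0,-6],"twist":0}]'
python3 - <<'E'
from h import *
go([.617,.156,.2365],90)
im,d,W=shot("scene","s4.png")
cv2.imwrite("pics/s4b.png",cv2.resize(im[90:290,230:430,::-1],(600,600),interpolation=cv2.INTER_CUBIC))
E
```

```text
clock: 10.37
tool_pos: [0.4785, 0.1538, 0.2373]
orientation: [-152.4, 89.9, 27.6]
force: [0.2, -0.5, -0.4]
opening: 0.0458
clock: 11.2
tool_pos: [0.5892, 0.1536, 0.2362]
orientation: [66.6, 90.0, -113.4]
force: [0.4, 0.1, -1.1]
opening: 0.0458
t11.20 grasp [0.5892 0.1536 0.255 ] jaw -90.0 tilt 0.0 twist -0.000 lin before [ 18.5  -2.4 -27.8] lin after [ 18.5  -2.4 -27.8] F [ 0.4  0.1 -1.1] open 0.0458 j6 57.0
```

View pics/s4b.png

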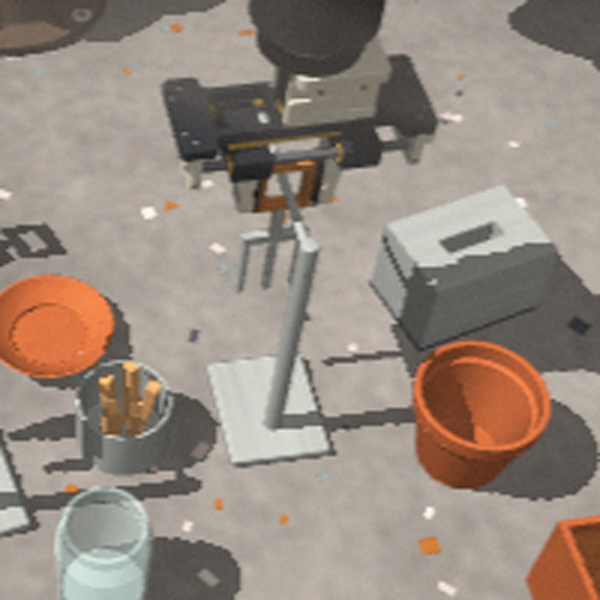

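```bash

python3 -m pendant '[{"claw":30,"linear":[0,-2,-10],"twist":0},{"claw":30,"linear":[0,0,-10],"twist":0},{"claw":30,"linear":[0,0,-7],"twist":0},{"claw":30,"linear":[4,0,0],"twist":0},{"claw":30,"linear":[5,0,0],"twist":0},{"claw":30,"linear":[4,0,0],"twist":0},{"claw":30,"linear":[3,0,0],"twist":0},{"claw":30,"linear":[2,0,0],"twist":0},{"claw":30,"linear":[0,0,0],"twist":0},{"claw":30,"linear":[0,0,0],"twist":0}]'
python3 -m pendant '[{"claw":50,"linear":[0,0,0],"twist":0},{"claw":56,"linear":[0,0,0],"twist":0},{"claw":66,"linear":[0,0,0],"twist":0},{"claw":76,"linear":[0,0,0],"twist":0},{"claw":87.6,"linear":[0,0,0],"twist":0},{"claw":87.6,"linear":[0,0,0],"twist":0},{"claw":87.6,"linear":[-6,0,0],"twist":0},{"claw":87.6,"linear":[-14,0,0],"twist":0},{"claw":87.6,"linear":[-20,0,0],"twist":0},{"claw":87.6,"linear":[-20,0,0],"twist":0}]'
python3 - <<'E'
from h import *
go([.45,.156,.345],90)
im,d,W=shot("scene","s5.png")
orange=(im[...,0].astype(int)-im[...,2]>60)
P=W[(W[...,2]>.2)&(W[...,2]<.27)&(W[...,1]>.1)&(W[...,1]<.22)&orange];print(len(P),P.mean(0),P.min(0),P.max(0))
P=W[(W[...,2]>.2)&(W[...,2]<.27)&(W[...,1]<-.05)&orange]
print("brush/trowel",[ (P[abs(P[:,0]-q)<.02].mean(0).round(3)) for q in (.62,.663)])
E
```

```text
clock: 12.08
tool_pos: [0.6144, 0.1556, 0.2187]
orientation: [-171.6, 90.0, 8.5]
force: [0.8, -0.1, -1.4]
opening: 0.0457
clock: 12.92
tool_pos: [0.6143, 0.1554, 0.2793]
orientation: [36.5, 89.9, -143.5]
force: [-0.2, -0.8, 0.9]
opening: 0.0874
t12.92 grasp [0.6143 0.1554 0.2981] jaw -90.0 tilt 0.1 twist 0.000 lin before [-46.8  -0.6 164.4] lin after [-46.8  -0.5 164.4] F [-0.2 -0.8  0.9] open 0.0874 j6 58.2
142 [0.61630131 0.15130888 0.24248821] [0.60887484 0.13246409 0.21001959] [0.62159509 0.17826496 0.26538073]
brush/trowel [array([ 0.623, -0.143,  0.249]), array([ 0.664, -0.135,  0.246])]
```

```bash

python3 -m pendant '[{"claw":87.6,"linear":[-20,0,0],"twist":0},{"claw":87.6,"linear":[-17,0,0],"twist":0},{"claw":87.6,"linear":[0,15,0],"twist":0},{"claw":87.6,"linear":[0,25,0],"twist":0},{"claw":87.6,"linear":[0,30,0],"twist":0},{"claw":87.6,"linear":[0,30,0],"twist":0},{"claw":87.6,"linear":[0,30,0],"twist":0},{"claw":87.6,"linear":[0,30,0],"twist":0},{"claw":87.6,"linear":[0,30,0],"twist":0},{"claw":87.6,"linear":[0,30,0],"twist":0}]'
python3 -m pendant '[{"claw":87.6,"linear":[0,30,0],"twist":0},{"claw":87.6,"linear":[0,30,0],"twist":0},{"claw":87.6,"linear":[0,20,-7],"twist":0},{"claw":87.6,"linear":[0,0,0],"twist":-0.05},{"claw":87.6,"linear":[0,0,0],"twist":-0.05},{"claw":87.6,"linear":[0,0,0],"twist":-0.05},{"claw":87.6,"linear":[0,0,0],"twist":-0.045},{"claw":87.6,"linear":[0,0,0],"twist":0},{"claw":87.6,"linear":[0,0,0],"twist":0},{"claw":87.6,"linear":[0,0,0],"twist":0}]'
python3 - <<'E'
from h import *
go([.6215,-.145,.2365],101.2)
E
```

```text
clock: 13.8
tool_pos: [0.6142, -0.0661, 0.3157]
orientation: [-166.2, 90.0, 13.8]
force: [-0.1, -0.0, -0.0]
opening: 0.0875
clock: 14.63
tool_pos: [0.6215, -0.1445, 0.3156]
orientation: [165.8, 90.0, -3.1]
force: [0.9, 1.0, 0.3]
opening: 0.0871
t14.63 grasp [ 0.6215 -0.1445  0.3344] jaw -78.9 tilt 0.0 twist -0.002 lin before [97.9  0.5  0.1] lin after [97.9  0.5  0.1] F [0.9 1.  0.3] open 0.0871 j6 96.7
```

```bash

python3 -m pendant '[{"claw":87.6,"linear":[8,0,0],"twist":0},{"claw":87.6,"linear":[12,0,0],"twist":0},{"claw":87.6,"linear":[14,0,0],"twist":0},{"claw":87.6,"linear":[14,0,0],"twist":0},{"claw":87.6,"linear":[14,0,0],"twist":0},{"claw":87.6,"linear":[14,0,0],"twist":0},{"claw":87.6,"linear":[12,0,0],"twist":0},{"claw":87.6,"linear":[7,0,0],"twist":0},{"claw":87.6,"linear":[3,0,0],"twist":0},{"claw":87.6,"linear":[0,0,0],"twist":0}]'
python3 -m pendant '[{"claw":70,"linear":[0,0,0],"twist":0},{"claw":60,"linear":[0,0,0],"twist":0},{"claw":52,"linear":[0,0,0],"twist":0},{"claw":48,"linear":[0,0,0],"twist":0},{"claw":44,"linear":[0,0,0],"twist":0},{"claw":40,"linear":[0,0,0],"twist":0},{"claw":35,"linear":[0,0,0],"twist":0},{"claw":30,"linear":[0,0,0],"twist":0},{"claw":30,"linear":[0,0,0],"twist":0},{"claw":30,"linear":[0,0,0],"twist":0}]'
python3 -m pendant '[{"claw":30,"linear":[-5,0,0],"twist":0},{"claw":30,"linear":[-5,0,0],"twist":0},{"claw":30,"linear":[-5,0,0],"twist":0},{"claw":30,"linear":[-4,0,0],"twist":0},{"claw":30,"linear":[0,0,0],"twist":0},{"claw":30,"linear":[0,0,2],"twist":0},{"claw":30,"linear":[0,0,6],"twist":0},{"claw":30,"linear":[0,0,8],"twist":0},{"claw":30,"linear":[0,0,10],"twist":0},{"claw":30,"linear":[0,0,10],"twist":0}]'
python3 - <<'E'
from h import *
go([.495,-.1665,.255],101.3)
E
```

```text
clock: 15.47
tool_pos: [0.6214, -0.1444, 0.2169]
orientation: [-6.2, 89.9, -175.0]
force: [-0.3, 0.3, 0.6]
opening: 0.0876
clock: 16.3
tool_pos: [0.6216, -0.1444, 0.2176]
orientation: [-138.3, 90.0, 52.8]
force: [-0.4, 0.3, 0.1]
opening: 0.0462
clock: 17.13
tool_pos: [0.5849, -0.1516, 0.2363]
orientation: [-13.8, 90.0, 177.4]
force: [0.5, 0.7, -2.4]
opening: 0.0461
t17.13 grasp [ 0.5849 -0.1516  0.2551] jaw -78.8 tilt 0.0 twist -0.002 lin before [ 0.1 -2.8 91.1] lin after [ 0.1 -3.  91.1] F [ 0.5  0.7 -2.4] open 0.0461 j6 97.2
```

```bash

python3 -m pendant '[{"claw":30,"linear":[0,0,10],"twist":0},{"claw":30,"linear":[0,0,10],"twist":0},{"claw":30,"linear":[0,0,10],"twist":0},{"claw":30,"linear":[0,0,10],"twist":0},{"claw":30,"linear":[0,0,10],"twist":0},{"claw":30,"linear":[0,0,10],"twist":0},{"claw":30,"linear":[0,0,10],"twist":0},{"claw":30,"linear":[0,0,10],"twist":0},{"claw":30,"linear":[0,0,8],"twist":0},{"claw":30,"linear":[0,0,3],"twist":0}]'
python3 -m pendant '[{"claw":30,"linear":[-8,0,0],"twist":0},{"claw":30,"linear":[-15,0,0],"twist":0},{"claw":30,"linear":[-15,0,0],"twist":0},{"claw":30,"linear":[-15,0,0],"twist":0},{"claw":30,"linear":[-7,0,3],"twist":0},{"claw":30,"linear":[0,0,6],"twist":0.0394},{"claw":30,"linear":[0,0,6],"twist":0.0394},{"claw":30,"linear":[0,0,6],"twist":0.0394},{"claw":30,"linear":[0,0,6],"twist":0.0394},{"claw":30,"linear":[0,-5,6],"twist":0.0394}]'
python3 -m pendant '[{"claw":30,"linear":[0,-15,4],"twist":0},{"claw":30,"linear":[0,-22,0],"twist":0},{"claw":30,"linear":[0,-24,0],"twist":0},{"claw":30,"linear":[0,-24,0],"twist":0},{"claw":30,"linear":[0,-24,0],"twist":0},{"claw":30,"linear":[0,-24,0],"twist":0},{"claw":30,"linear":[0,-24,0],"twist":0},{"claw":30,"linear":[0,-24,0],"twist":0},{"claw":30,"linear":[0,-24,0],"twist":0},{"claw":30,"linear":[0,-24,0],"twist":0}]'
python3 - <<'E'
from h import *
go([.456,.156,.255],90)
E
```

```text
clock: 17.97
tool_pos: [0.4957, -0.1693, 0.2368]
orientation: [-159.0, 90.0, 32.2]
force: [-0.4, -0.9, -1.4]
opening: 0.0459
clock: 18.8
tool_pos: [0.4639, -0.1684, 0.2965]
orientation: [21.8, 90.0, -158.4]
force: [-0.4, 0.7, -1.3]
opening: 0.0461
clock: 19.63
tool_pos: [0.4604, 0.0621, 0.2968]
orientation: [-142.5, 90.0, 37.4]
force: [0.4, -0.2, -1.8]
opening: 0.0459
t19.63 grasp [0.4604 0.0621 0.3156] jaw -90.1 tilt 0.0 twist -0.002 lin before [ 60.6 -93.8   4.5] lin after [ 60.6 -93.8   4.4] F [ 0.4 -0.2 -1.8] open 0.0459 j6 57.8
```

```bash

python3 -m pendant '[{"claw":30,"linear":[0,-22,2],"twist":0},{"claw":30,"linear":[0,-22,2],"twist":0},{"claw":30,"linear":[0,-20,0],"twist":0},{"claw":30,"linear":[0,-16,0],"twist":0},{"claw":30,"linear":[0,-9,0],"twist":0},{"claw":30,"linear":[0,-5,0],"twist":0},{"claw":30,"linear":[8,0,0],"twist":0},{"claw":30,"linear":[10,0,0],"twist":0},{"claw":30,"linear":[10,0,0],"twist":0},{"claw":30,"linear":[10,0,0],"twist":0}]'
python3 -m pendant '[{"claw":30,"linear":[10,0,0],"twist":0},{"claw":30,"linear":[8,0,0],"twist":0},{"claw":30,"linear":[4,0,0],"twist":0},{"claw":30,"linear":[0,0,-4],"twist":0},{"claw":30,"linear":[0,0,-8],"twist":0},{"claw":30,"linear":[0,0,-10],"twist":0},{"claw":30,"linear":[0,0,-10],"twist":0},{"claw":30,"linear":[0,0,-10],"twist":0},{"claw":30,"linear":[0,0,-10],"twist":0},{"claw":30,"linear":[0,0,-10],"twist":0}]'
python3 - <<'E'
from h import *
go([.56,.156,.2365],90)
im,d,W=shot("scene","s6.png")
cv2.imwrite("pics/s6b.png",cv2.resize(im[90:290,230:430,::-1],(600,600),interpolation=cv2.INTER_CUBIC))
E
```

```text
clock: 20.47
tool_pos: [0.4563, 0.154, 0.2571]
orientation: [28.0, 89.9, -152.1]
force: [0.4, 0.2, -2.2]
opening: 0.0458
clock: 21.3
tool_pos: [0.52, 0.1548, 0.2365]
orientation: [59.2, 90.0, -120.9]
force: [-0.2, 0.9, -1.5]
opening: 0.0457
t21.30 grasp [0.52   0.1548 0.2553] jaw -90.1 tilt 0.0 twist -0.002 lin before [ 18.8  -1.3 -40. ] lin after [ 18.8  -1.2 -40. ] F [-0.2  0.9 -1.5] open 0.0457 j6 52.6
```

View pics/s6b.png

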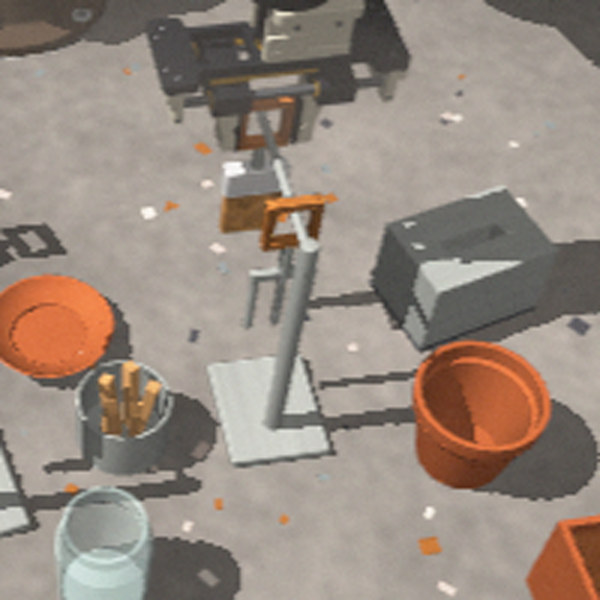

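The bar threads the brush's eye, seen at (268,130) in the crop, and the fork hangs behind it at (295,220). I'll go on and set the brush down.

```bash

python3 -m pendant '[{"claw":30,"linear":[0,-1,-10],"twist":0},{"claw":30,"linear":[0,0,-10],"twist":0},{"claw":30,"linear":[0,0,-10],"twist":0},{"claw":30,"linear":[0,0,-7],"twist":0},{"claw":30,"linear":[4,0,-3],"twist":0},{"claw":30,"linear":[5,0,0],"twist":0},{"claw":30,"linear":[4,0,0],"twist":0},{"claw":30,"linear":[3,0,0],"twist":0},{"claw":30,"linear":[2,0,0],"twist":0},{"claw":30,"linear":[0,0,0],"twist":0}]'
python3 -m pendant '[{"claw":48,"linear":[0,0,0],"twist":0},{"claw":54,"linear":[0,0,0],"twist":0},{"claw":64,"linear":[0,0,0],"twist":0},{"claw":74,"linear":[0,0,0],"twist":0},{"claw":87.6,"linear":[0,0,0],"twist":0},{"claw":87.6,"linear":[0,0,0],"twist":0},{"claw":87.6,"linear":[-6,0,0],"twist":0},{"claw":87.6,"linear":[-14,0,0],"twist":0},{"claw":87.6,"linear":[-20,0,0],"twist":0},{"claw":87.6,"linear":[-20,0,0],"twist":0}]'
python3 - <<'E'
from h import *
go([.6625,-.1360,.335],101.2)
im,d,W=shot("scene","s7.png")
orange=(im[...,0].astype(int)-im[...,2]>60)
for a,b in((.53,.585),(.585,.65)):
    P=W[(W[...,2]>.2)&(W[...,2]<.275)&(W[...,1]>.1)&(W[...,1]<.22)&(W[...,0]>a)&(W[...,0]<b)&orange];print(len(P),P.mean(0).round(4),P.min(0).round(4),P.max(0).round(4))
P=W[(W[...,2]>.2)&(W[...,2]<.27)&(W[...,1]<-.05)&orange]; print(len(P),P.mean(0),P.min(0),P.max(0))
E
```

```text
clock: 22.18
tool_pos: [0.5581, 0.1556, 0.2181]
orientation: [24.1, 90.0, -156.0]
force: [0.3, 0.4, -1.4]
opening: 0.0459
clock: 23.02
tool_pos: [0.5585, 0.1556, 0.2794]
orientation: [41.9, 89.9, -138.2]
force: [0.1, 0.6, 0.4]
opening: 0.0873
t23.02 grasp [0.5585 0.1556 0.2982] jaw -90.1 tilt 0.1 twist -0.197 lin before [ -36.7  291.4 -104.5] lin after [-36.7 306.2 -45.3] F [0.1 0.6 0.4] open 0.0873 j6 55.0
75 [0.5598 0.1483 0.2322] [0.5523 0.1314 0.2098] [0.564  0.17   0.2628]
166 [0.6164 0.1499 0.2442] [0.6085 0.1318 0.2084] [0.6211 0.1778 0.264 ]
169 [ 0.66436267 -0.13457849  0.24541014] [ 0.65461031 -0.15671663  0.20808093] [ 0.67265047 -0.11045825  0.2643169 ]
```

```bash

python3 -m pendant '[{"claw":87.6,"linear":[-20,0,0],"twist":0},{"claw":87.6,"linear":[-17,0,0],"twist":0},{"claw":87.6,"linear":[0,15,-5],"twist":0},{"claw":87.6,"linear":[0,25,-10],"twist":0},{"claw":87.6,"linear":[0,28,-10],"twist":0},{"claw":87.6,"linear":[0,28,-10],"twist":0},{"claw":87.6,"linear":[0,28,-10],"twist":0},{"claw":87.6,"linear":[0,28,-10],"twist":0},{"claw":87.6,"linear":[0,28,-10],"twist":0},{"claw":87.6,"linear":[0,28,-10],"twist":0}]'
python3 -m pendant '[{"claw":87.6,"linear":[0,28,-10],"twist":0},{"claw":87.6,"linear":[0,28,-10],"twist":0},{"claw":87.6,"linear":[0,20,-7],"twist":0},{"claw":87.6,"linear":[0,7,-3],"twist":-0.05},{"claw":87.6,"linear":[0,0,0],"twist":-0.05},{"claw":87.6,"linear":[0,0,0],"twist":-0.05},{"claw":87.6,"linear":[0,0,0],"twist":-0.047},{"claw":87.6,"linear":[0,0,0],"twist":0},{"claw":87.6,"linear":[0,0,0],"twist":0},{"claw":87.6,"linear":[0,0,0],"twist":0}]'
python3 - <<'E'
from h import *
go([.6625,-.136,.2365],101.2)
E
```

```text
clock: 23.9
tool_pos: [0.6337, -0.0539, 0.3161]
orientation: [-178.8, 90.0, 1.1]
force: [0.7, 0.0, -0.9]
opening: 0.0875
clock: 24.73
tool_pos: [0.6632, -0.1354, 0.3157]
orientation: [176.5, 90.0, 7.6]
force: [0.7, -0.9, 0.4]
opening: 0.0874
t24.73 grasp [ 0.6632 -0.1354  0.3345] jaw -78.9 tilt 0.0 twist -0.002 lin before [98.   0.5  0.8] lin after [98.   0.5  0.8] F [ 0.7 -0.9  0.4] open 0.0874 j6 96.2
```

```bash

python3 -m pendant '[{"claw":87.6,"linear":[8,0,0],"twist":0},{"claw":87.6,"linear":[12,0,0],"twist":0},{"claw":87.6,"linear":[14,0,0],"twist":0},{"claw":87.6,"linear":[14,0,0],"twist":0},{"claw":87.6,"linear":[14,0,0],"twist":0},{"claw":87.6,"linear":[14,0,0],"twist":0},{"claw":87.6,"linear":[12,0,0],"twist":0},{"claw":87.6,"linear":[7,0,0],"twist":0},{"claw":87.6,"linear":[3,0,0],"twist":0},{"claw":87.6,"linear":[0,0,0],"twist":0}]'
python3 -m pendant '[{"claw":70,"linear":[0,0,0],"twist":0},{"claw":60,"linear":[0,0,0],"twist":0},{"claw":52,"linear":[0,0,0],"twist":0},{"claw":48,"linear":[0,0,0],"twist":0},{"claw":44,"linear":[0,0,0],"twist":0},{"claw":40,"linear":[0,0,0],"twist":0},{"claw":35,"linear":[0,0,0],"twist":0},{"claw":30,"linear":[0,0,0],"twist":0},{"claw":30,"linear":[0,0,0],"twist":0},{"claw":30,"linear":[0,0,0],"twist":0}]'
python3 -m pendant '[{"claw":30,"linear":[-5,0,0],"twist":0},{"claw":30,"linear":[-5,0,0],"twist":0},{"claw":30,"linear":[-5,0,0],"twist":0},{"claw":30,"linear":[-4,0,0],"twist":0},{"claw":30,"linear":[0,0,0],"twist":0},{"claw":30,"linear":[0,0,2],"twist":0},{"claw":30,"linear":[0,0,6],"twist":0},{"claw":30,"linear":[0,0,8],"twist":0},{"claw":30,"linear":[0,0,10],"twist":0},{"claw":30,"linear":[0,0,10],"twist":0}]'
python3 - <<'E'
from h import *
go([.495,-.1685,.255],101.3)
E
```

```text
clock: 25.57
tool_pos: [0.6628, -0.1354, 0.2166]
orientation: [-7.2, 89.9, -176.0]
force: [0.4, -0.1, 0.0]
opening: 0.0876
clock: 26.4
tool_pos: [0.6632, -0.1354, 0.2176]
orientation: [154.3, 90.0, -14.5]
force: [-0.3, -0.0, 1.5]
opening: 0.0459
clock: 27.23
tool_pos: [0.6265, -0.1427, 0.2363]
orientation: [-15.7, 90.0, 175.5]
force: [0.5, -0.7, -1.1]
opening: 0.0464
t27.23 grasp [ 0.6265 -0.1427  0.2551] jaw -78.8 tilt 0.0 twist -0.002 lin before [  0.2  -0.2 134.1] lin after [  0.2  -0.4 134.1] F [ 0.5 -0.7 -1.1] open 0.0464 j6 96.6
```

```bash

python3 -m pendant '[{"claw":30,"linear":[0,0,13],"twist":0},{"claw":30,"linear":[0,0,14],"twist":0},{"claw":30,"linear":[0,0,14],"twist":0},{"claw":30,"linear":[0,0,14],"twist":0},{"claw":30,"linear":[0,0,14],"twist":0},{"claw":30,"linear":[0,0,14],"twist":0},{"claw":30,"linear":[0,0,14],"twist":0},{"claw":30,"linear":[0,0,14],"twist":0},{"claw":30,"linear":[0,0,14],"twist":0},{"claw":30,"linear":[0,0,9],"twist":0}]'
python3 -m pendant '[{"claw":30,"linear":[-8,0,0],"twist":0},{"claw":30,"linear":[-15,0,0],"twist":0},{"claw":30,"linear":[-15,0,0],"twist":0},{"claw":30,"linear":[-15,0,3],"twist":0},{"claw":30,"linear":[-12,0,8],"twist":0},{"claw":30,"linear":[-5,0,12],"twist":0},{"claw":30,"linear":[0,-8,12],"twist":0},{"claw":30,"linear":[0,-15,10],"twist":0},{"claw":30,"linear":[0,-23.5,-4.7],"twist":0},{"claw":30,"linear":[0,-23.5,-4.7],"twist":0}]'
python3 -m pendant '[{"claw":30,"linear":[0,-23.5,-4.7],"twist":0},{"claw":30,"linear":[0,-23.5,-4.7],"twist":0},{"claw":30,"linear":[0,-23.5,-4.7],"twist":0},{"claw":30,"linear":[0,-23.5,-4.7],"twist":0},{"claw":30,"linear":[0,-23.5,-4.7],"twist":0},{"claw":30,"linear":[0,-23.5,-4.7],"twist":0},{"claw":30,"linear":[0,-23.5,-4.7],"twist":0},{"claw":30,"linear":[0,-23.5,-4.7],"twist":0},{"claw":30,"linear":[0,-20,-4],"twist":0},{"claw":30,"linear":[0,-12,-2.4],"twist":0}]'
python3 - <<'E'
from h import *
go([.533,.367,.32],104)
E
```

```text
clock: 28.07
tool_pos: [0.4943, -0.1688, 0.2368]
orientation: [-171.8, 90.0, 19.4]
force: [-0.1, -1.3, -0.9]
opening: 0.0457
clock: 28.9
tool_pos: [0.4467, -0.1066, 0.3068]
orientation: [-174.0, 90.0, 17.1]
force: [0.9, 0.4, -0.6]
opening: 0.046
clock: 29.73
tool_pos: [0.4479, 0.1191, 0.3065]
orientation: [-99.4, 90.0, 91.8]
force: [0.3, -0.3, -0.3]
opening: 0.046
t29.73 grasp [0.4479 0.1191 0.3253] jaw -78.8 tilt 0.0 twist -0.048 lin before [   5.3 -226.5 -131.8] lin after [   5.3 -219.9 -142.5] F [ 0.3 -0.3 -0.3] open 0.046 j6 61.9
```

```bash

python3 -m pendant '[{"claw":30,"linear":[0,-18,-3.6],"twist":0},{"claw":30,"linear":[0,-23.5,-4.7],"twist":0},{"claw":30,"linear":[0,-23.5,-4.7],"twist":0},{"claw":30,"linear":[0,-23.5,-4.7],"twist":0},{"claw":30,"linear":[0,-23.5,-4.7],"twist":0},{"claw":30,"linear":[0,-23.5,-4.7],"twist":0},{"claw":30,"linear":[0,-23.5,-4.7],"twist":0},{"claw":30,"linear":[0,-13,-12],"twist":0},{"claw":30,"linear":[0,-13,-16],"twist":0},{"claw":30,"linear":[0,-13,-18],"twist":0}]'
python3 -m pendant '[{"claw":30,"linear":[0,-11,-18],"twist":0},{"claw":30,"linear":[0,-8,-18],"twist":0},{"claw":30,"linear":[0,-4,-13],"twist":0},{"claw":30,"linear":[0,0,-5],"twist":-0.016},{"claw":30,"linear":[0,0,0],"twist":-0.016},{"claw":30,"linear":[0,0,0],"twist":-0.016},{"claw":30,"linear":[0,0,0],"twist":0},{"claw":30,"linear":[0,0,0],"twist":0},{"claw":30,"linear":[0,0,0],"twist":0},{"claw":30,"linear":[0,0,0],"twist":0}]'
python3 - <<'E'
from h import *
go([.533,.367,.245],104)
for n in("scene","top"):
    im,d,W=shot(n,n+"8.png")
    b=boxes_of(n,"slot")[:1]; print(n,b)
im,d,W=shot("wrist","w8.png")
b=get_obs()
ys=(W[...,2]>.085)&(W[...,2]<.096)&(W[...,0]>.45)&(W[...,0]<.66)&(W[...,1]>.26)&(W[...,1]<.47)
P=W[ys]; print(len(P)); print(cv2.minAreaRect(P[:,:2].astype(np.float32)*1000) if len(P) else 0)
a=cv2.imread("pics/scene8.png")[70:270,280:480]; c=cv2.imread("pics/w8.png")
cv2.imwrite("pics/m8.png",np.hstack([cv2.resize(a,(400,400),interpolation=cv2.INTER_CUBIC),cv2.resize(c,(400,400))]))
E
```

```text
clock: 30.57
tool_pos: [0.4863, 0.3275, 0.3068]
orientation: [-109.8, 90.0, 81.5]
force: [0.2, 0.9, -0.5]
opening: 0.046
clock: 31.4
tool_pos: [0.5345, 0.3599, 0.3071]
orientation: [-141.6, 90.0, 52.4]
force: [-0.4, 0.1, -0.5]
opening: 0.0459
t31.40 grasp [0.5345 0.3599 0.3259] jaw -76.1 tilt 0.0 twist -0.001 lin before [80.9 -7.2 -0.2] lin after [80.9 -7.2 -0.2] F [-0.4  0.1 -0.5] open 0.0459 j6 52.7
scene [{'xy': [383.6, 177.2], 'confidence': 0.59}]
top [{'xy': [124.7, 220.0], 'confidence': 0.7}]
6121
((574.031494140625, 354.14434814453125), (162.503662109375, 175.32508850097656), 13.610878944396973)
```

View pics/m8.png

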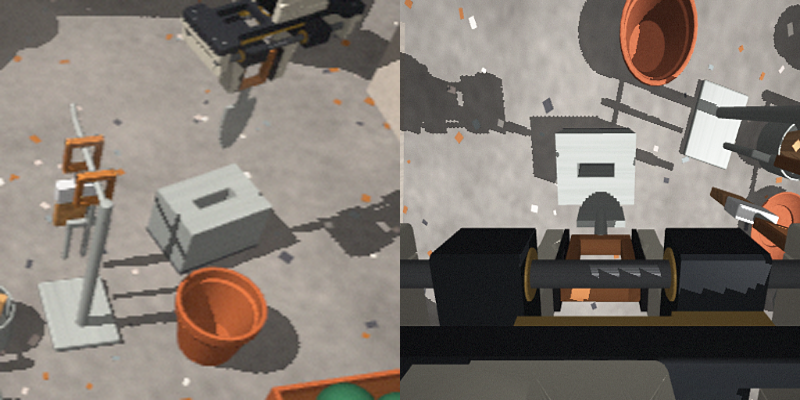

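Left half: both front tools hang on the spare bar, and the trowel is held over the tin. Right half: the slot is clear at about (597,170), with the blade at (600,212). I'll measure the blade tip and the slot in the wrist picture.

```bash
python3 - <<'E'
from h import *
im,d,W=shot("scene")
m=(W[...,2]>.18)&(W[...,2]<.32)&(W[...,0]>.48)&(W[...,0]<.6)&(W[...,1]>.325)&(W[...,1]<.395)
P=W[m]
for z in np.arange(.19,.31,.01):
    k=abs(P[:,2]-z)<.005
    if k.sum()>2: print("sc z%.2f"%z,P[k].mean(0).round(4),k.sum())
im,d,W=shot("wrist"); p,R,t=cam("wrist"); C=-R.T@t
m=(W[...,2]>.18)&(W[...,2]<.27)&(W[...,0]>.48)&(W[...,0]<.6)&(W[...,1]>.325)&(W[...,1]<.395); P=W[m]
for z in np.arange(.19,.27,.01):
    k=abs(P[:,2]-z)<.005
    if k.sum()>2: print("wr z%.2f"%z,P[k].mean(0).round(4),k.sum())
tin=((W[...,2]>.08)&(W[...,2]<.1)).astype(np.uint8)
def plane(uv):
    ray=np.c_[(uv[:,0]-p["cx"])/p["fx"],(uv[:,1]-p["cy"])/p["fy"],np.ones(len(uv))]@R
    return C+ray*((.09-C[2])/ray[:,2])[:,None]
cs,hi=cv2.findContours(tin,cv2.RETR_CCOMP,cv2.CHAIN_APPROX_NONE)
for cc,hh in zip(cs,hi[0]):
    if len(cc)>60:
        Q=plane(cc[:,0].astype(float)); print("hole" if hh[3]>=0 else "outer",len(cc),cc[:,0].mean(0),cv2.minAreaRect(Q[:,:2].astype(np.float32)*1000))
E
```

```text
sc z0.19 [0.5346 0.3568 0.1925] 4
sc z0.20 [0.5355 0.3594 0.2002] 16
sc z0.21 [0.536  0.3577 0.2104] 25
sc z0.22 [0.5368 0.3575 0.2206] 32
sc z0.23 [0.5366 0.3566 0.2304] 37
sc z0.24 [0.5361 0.3588 0.2405] 40
sc z0.25 [0.5364 0.357  0.2501] 42
sc z0.26 [0.5369 0.3556 0.2598] 38
sc z0.27 [0.5357 0.3572 0.2682] 43
sc z0.28 [0.5371 0.3571 0.2795] 20
sc z0.29 [0.5367 0.3569 0.2897] 10
sc z0.30 [0.536  0.3617 0.3017] 40
wr z0.19 [0.5364 0.3598 0.1946] 8
wr z0.20 [0.5365 0.3599 0.2007] 51
wr z0.21 [0.5365 0.3597 0.21  ] 92
wr z0.22 [0.5366 0.3595 0.2202] 146
wr z0.23 [0.5365 0.3598 0.23  ] 160
wr z0.24 [0.5366 0.3598 0.24  ] 211
wr z0.25 [0.5367 0.3597 0.2501] 206
wr z0.26 [0.5369 0.3602 0.2601] 272
wr z0.27 [0.5351 0.3598 0.2684] 400
outer 345 [250.77101449 160.68405797] ((534.681640625, 367.6529541015625), (89.72282409667969, 130.31600952148438), 14.579710006713867)
hole 114 [250.5        162.15789474] ((534.8560180664062, 367.8609313964844), (17.06837272644043, 61.063079833984375), 13.936205863952637)
outer 409 [329.66748166  44.20293399] ((694.7481079101562, 311.57672119140625), (86.73724365234375, 114.30892944335938), 13.919967651367188)
```

```bash

python3 -m pendant '[{"claw":30,"linear":[0,-3.7,-1.2],"twist":0},{"claw":30,"linear":[0,-3.7,-1.2],"twist":0},{"claw":30,"linear":[5,0,0],"twist":0},{"claw":30,"linear":[12,0,0],"twist":0},{"claw":30,"linear":[15,0,0],"twist":0},{"claw":30,"linear":[15,0,0],"twist":0},{"claw":30,"linear":[15,0,0],"twist":0},{"claw":30,"linear":[12,0,0],"twist":0},{"claw":30,"linear":[6,0,0],"twist":0},{"claw":30,"linear":[0,0,0],"twist":0}]'
python3 - <<'E'
from h import *
go([.5345,.3675,.135],104)
im,d,W=shot("wrist","w9.png"); p,R,t=cam("wrist"); C=-R.T@t
m=(W[...,2]>.115)&(W[...,2]<.20)&(W[...,0]>.48)&(W[...,0]<.6)&(W[...,1]>.325)&(W[...,1]<.41); P=W[m]
for z in (.13,.15,.17):
    k=abs(P[:,2]-z)<.005
    if k.sum()>2: print("wr z%.2f"%z,P[k].mean(0).round(4),k.sum(),P[k].min(0)[:2],P[k].max(0)[:2])
cv2.imwrite("pics/w9b.png",cv2.resize(im[100:340,130:380,::-1],(600,576)))
E
```

```text
clock: 32.58
tool_pos: [0.5346, 0.3672, 0.2243]
orientation: [30.8, 89.8, -135.3]
force: [-0.1, -0.6, -1.3]
opening: 0.0458
t32.58 grasp [0.5347 0.3672 0.2431] jaw -76.1 tilt 0.2 twist -0.001 lin before [108.1  -0.5  -0.2] lin after [108.1  -0.5  -0.2] F [-0.1 -0.6 -1.3] open 0.0458 j6 52.3
wr z0.13 [0.5369 0.3668 0.1308] 100 [0.53259725 0.34999172] [0.54095063 0.38347793]
wr z0.15 [0.5368 0.3672 0.1502] 171 [0.53205495 0.34784208] [0.54169067 0.38647411]
wr z0.17 [0.537  0.3675 0.1701] 219 [0.53135879 0.34616802] [0.54246636 0.38855151]
```

View pics/w9b.png

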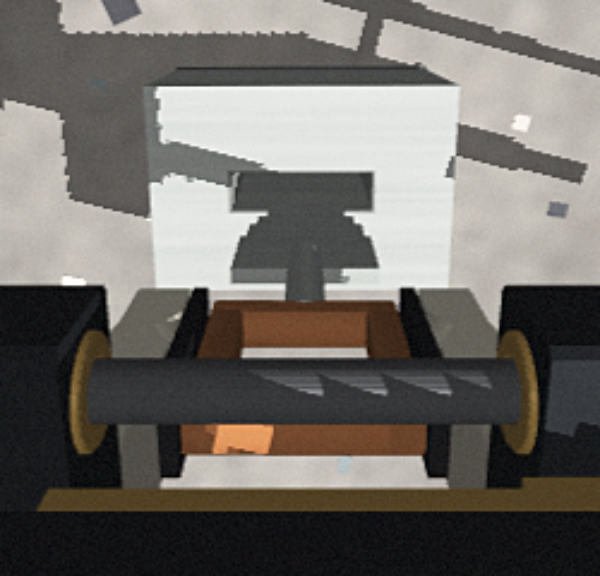

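The blade sits centred over the slot, with the slot mouth at about (302,192) and the blade axis at x=305. Going down.

```bash

python3 -m pendant '[{"claw":30,"linear":[4,0,0],"twist":0},{"claw":30,"linear":[7,0,0],"twist":0},{"claw":30,"linear":[7,0,0],"twist":0},{"claw":30,"linear":[7,0,0],"twist":0},{"claw":30,"linear":[7,0,0],"twist":0},{"claw":30,"linear":[7,0,0],"twist":0},{"claw":30,"linear":[7,0,0],"twist":0},{"claw":30,"linear":[4,0,0],"twist":0},{"claw":30,"linear":[0,0,0],"twist":0},{"claw":30,"linear":[0,0,0],"twist":0}]'
python3 - <<'E'
from h import *
go([.5345,.3675,.135],104)
E
```

```text
clock: 33.47
tool_pos: [0.5354, 0.3677, 0.1763]
orientation: [56.2, 90.0, -109.9]
force: [-0.3, 0.5, -0.6]
opening: 0.0456
t33.47 grasp [0.5354 0.3678 0.1951] jaw -76.1 tilt 0.0 twist -0.001 lin before [60.1  0.   0.9] lin after [60.1  0.   0.9] F [-0.3  0.5 -0.6] open 0.0456 j6 52.3
```

```bash

python3 -m pendant '[{"claw":30,"linear":[4,0,0],"twist":0},{"claw":30,"linear":[7,0,0],"twist":0},{"claw":30,"linear":[7,0,0],"twist":0},{"claw":30,"linear":[7,0,0],"twist":0},{"claw":30,"linear":[7,0,0],"twist":0},{"claw":30,"linear":[7,0,0],"twist":0},{"claw":30,"linear":[7,0,0],"twist":0},{"claw":30,"linear":[5,0,0],"twist":0},{"claw":30,"linear":[2,0,0],"twist":0},{"claw":30,"linear":[0,0,0],"twist":0}]'
python3 - <<'E'
from h import *
go([.5345,.3675,.135],104)
E
```

```text
clock: 34.3
tool_pos: [0.5352, 0.3676, 0.1228]
orientation: [36.1, 89.9, -130.0]
force: [0.1, 0.1, -0.3]
opening: 0.0462
t34.30 grasp [0.5352 0.3676 0.1416] jaw -76.1 tilt 0.1 twist -0.001 lin before [ 6.6 -0.1  0.7] lin after [ 6.6 -0.1  0.7] F [ 0.1  0.1 -0.3] open 0.0462 j6 52.3
```

```bash

python3 -m pendant '[{"claw":30,"linear":[1,0,0],"twist":0},{"claw":30,"linear":[1,0,0],"twist":0},{"claw":30,"linear":[1,0,0],"twist":0},{"claw":30,"linear":[1,0,0],"twist":0},{"claw":30,"linear":[1,0,0],"twist":0},{"claw":30,"linear":[0.5,0,0],"twist":0},{"claw":30,"linear":[0.5,0,0],"twist":0},{"claw":30,"linear":[0,0,0],"twist":0},{"claw":30,"linear":[0,0,0],"twist":0},{"claw":30,"linear":[0,0,0],"twist":0}]'
python3 - <<'E'
from h import *
go([.5345,.3675,.135],104)
E
```

```text
clock: 35.13
tool_pos: [0.5354, 0.3679, 0.1176]
orientation: [-141.1, 90.0, 52.9]
force: [0.1, 1.1, -0.7]
opening: 0.0456
t35.13 grasp [0.5354 0.3679 0.1364] jaw -76.1 tilt 0.0 twist -0.001 lin before [1.4 0.2 1. ] lin after [1.4 0.2 1. ] F [ 0.1  1.1 -0.7] open 0.0456 j6 52.3
```

```bash

python3 -m pendant '[{"claw":30,"linear":[0.7,0,0],"twist":0},{"claw":30,"linear":[0.7,0,0],"twist":0},{"claw":30,"linear":[0.6,0,0],"twist":0},{"claw":30,"linear":[0,0,0],"twist":0},{"claw":48,"linear":[0,0,0],"twist":0},{"claw":52,"linear":[0,0,0],"twist":0},{"claw":60,"linear":[0,0,0],"twist":0},{"claw":70,"linear":[0,0,0],"twist":0},{"claw":87.6,"linear":[0,0,0],"twist":0},{"claw":87.6,"linear":[0,0,0],"twist":0}]'
python3 -m pendant '[{"claw":87.6,"linear":[-5,0,0],"twist":0},{"claw":87.6,"linear":[-10,0,0],"twist":0},{"claw":87.6,"linear":[-15,0,0],"twist":0},{"claw":87.6,"linear":[-20,0,0],"twist":0},{"claw":87.6,"linear":[-20,0,0],"twist":0},{"claw":87.6,"linear":[-20,0,0],"twist":0},{"claw":87.6,"linear":[-20,0,0],"twist":0},{"claw":87.6,"linear":[-20,0,0],"twist":0},{"claw":87.6,"linear":[0,0,0],"twist":0},{"claw":87.6,"linear":[0,0,0],"twist":0}]'
python3 - <<'E'
from h import *
go([.5345,.3675,.135],104)
im,d,W=shot("scene","s10.png")
orange=(im[...,0].astype(int)-im[...,2]>60)
def rep(n,x0,x1,y0,y1,z0,z1):
    P=W[(W[...,0]>x0)&(W[...,0]<x1)&(W[...,1]>y0)&(W[...,1]<y1)&(W[...,2]>z0)&(W[...,2]<z1)&orange];print(n,len(P),P.mean(0).round(4),P.min(0).round(4),P.max(0).round(4))
rep("brush",.53,.585,.1,.22,.2,.275);rep("fork",.585,.65,.1,.22,.2,.275);rep("trowel",.5,.57,.32,.42,.1,.2)
cv2.imwrite("pics/s10b.png",cv2.resize(im[70:300,150:450,::-1],(780,598),interpolation=cv2.INTER_CUBIC))
E
```

```text
clock: 35.97
tool_pos: [0.5353, 0.3678, 0.1154]
orientation: [40.0, 90.0, -126.0]
force: [-0.0, -0.8, 0.1]
opening: 0.0732
clock: 36.8
tool_pos: [0.5359, 0.3683, 0.2481]
orientation: [-146.0, 89.8, 47.9]
force: [-0.0, -0.0, -1.2]
opening: 0.0876
t36.80 grasp [0.5358 0.3683 0.2669] jaw -76.1 tilt 0.2 twist -0.001 lin before [131.9   0.7   1.9] lin after [131.9   0.7   1.9] F [-0.  -0.  -1.2] open 0.0876 j6 52.3
brush 119 [0.5589 0.1499 0.2425] [0.547  0.1318 0.2105] [0.564  0.1792 0.2653]
fork 158 [0.6163 0.1499 0.2445] [0.6082 0.1317 0.2083] [0.6219 0.1778 0.2636]
trowel 123 [0.5366 0.3618 0.1408] [0.5251 0.3425 0.1092] [0.5468 0.3884 0.1626]
```

View pics/s10b.png

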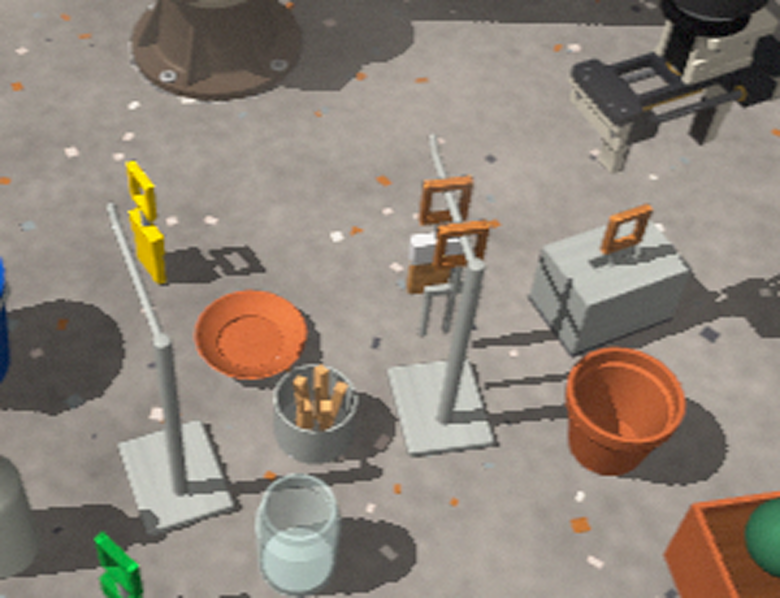

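The trowel stands in the slot at (628,230). Brush and fork hang at (445,200) and (463,242), and the gripper is clear of everything.

```bash
python3 -c "
from plant import *
print(close_job())"
```

```text
the job is handed in; nothing more can be done
None
```

I moved the fork and then the brush to the spare hook, stood the trowel in the tin's slot, and handed the job in at about 37 s of the 69 s allowed. No verdict was reported.

In the last picture and depth check:
- **Brush and fork:** both hang let go on the spare bar, at x ≈ -0.025 m (brush) and +0.03 m (fork) in the bar's frame. Their grip tops are at about 0.265 m, which is right for hanging. The fork looks slightly turned about the vertical.
- **Trowel:** it stands in the slot with its eye about 46 mm above the mouth; the full-depth figure is 45 mm.
- **Everything else:** the gripper is clear, and the things in that view look undisturbed. I did not measure their positions again at the end, and the pail and detergent were only partly in view.

No check failed. The top and wrist cameras disagreed by about 4 mm on where the tools hung. I aimed between the two, and all three grasps closed at 46 mm as expected.

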